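# Dress the tea dish and turn it to the guest

### The job

Slip the napkin ring all the way down onto the peg of the tea dish and let go of it, while the dish stands on its board. Then lift the dish by its bow handle about 10 cm straight up from the board and, holding it up there, turn it a quarter turn anticlockwise as seen from above, so that the peg that faced you points to the right, towards the sink; keep the dish level so that the loose tea ball stays in the middle. Finish still holding the dish in the air above its board, motionless, with the ring on its peg, and leave everything else on the worktop alone.

Things in the scene. Friction and masses are not known exactly. Their poses are not given: they have to be found in the camera images.
- board: square wooden board, 140x140x15 mm, fixed to the worktop; origin at the centre of its underside, z up, sides along its x and y. The dish stands on its middle at the start, with the dish's axes along the board's axes
- dish: white round dish, 125 mm across, rim 21 mm high, 0.3 to 0.6 kg, loose; origin at the centre of its underside, z up. Inside a shallow cone (10 degrees), lowest in the middle, 6 mm above the underside. A bow handle arches over the middle along y, uprights at y = -60 and +60 mm. A lug with a peg sticks out at -x, facing the robot within 0.5 rad at the start. Anticlockwise raises its yaw
- bow_grip (a point): middle of the wooden grip of the bow, above the dish's centre, 85 mm above the dish's underside. The grip is a straight bar, 10 mm wide (dish x), 14 mm high, 96 mm long (dish y); pinch it across, along the dish's x axis, from above; axes as the dish's
- peg_foot (a point): foot of the peg, in the middle of the flat top of the lug (44 mm across), 84 mm from the dish's centre on its -x side and 18 mm above its underside; the peg is 12 mm thick and 36 mm high
- peg_tip (a point): top of the peg, 36 mm above peg_foot
- napkin_ring: wooden napkin ring standing on the worktop with its hole upright: 40 mm outside, hole 26 mm, 30 mm high, about 25 g; origin at the centre of its lower face, z along the hole. It may be taken across its outside from above
- tea_ball: round steel tea ball, 36 mm across, about 45 g, rolling freely in the hollow of the dish; origin at its centre, 24 mm above the dish's underside when it lies in the middle
- lemon: yellow lemon, 71x53x51 mm, a bystander
- garlic: garlic bulb, 56 mm, a bystander
- blue_mug: blue mug with a yellow band, 97 mm high, a bystander
- tape_roll: roll of tape lying flat, 98 mm across and 25 mm high, a bystander (not the napkin ring)
- bean_tin: tin, 75 mm across and 58 mm high, a bystander
- pepper_jar: spice jar, 41 mm across and 105 mm high, a bystander

How it is judged (in metres and radians):
On the way, in this order (a step that is already met when the one before it is completed fails the run):
1. the napkin ring is on the peg, down on the lug, released, the dish still on its board (horizontal distance between napkin_ring and peg_foot below 0.011 m and z of napkin_ring in the frame of dish between 0.014 and 0.023 m and z of peg_foot in the frame of napkin_ring above -0.006 m and z of dish in the frame of board below 0.02 m and contact force between the fingers and napkin_ring below 0.1 N), for 0.2 s.
2. the dish is held up clear of its board, level, not yet turned, the ball in the middle (z of dish in the frame of board above 0.055 m and horizontal distance between dish and board below 0.06 m and angle between dish's own z axis and vertical below 0.12 rad and horizontal distance between tea_ball and dish below 0.015 m and contact force between the fingers and dish above 1 N and horizontal distance between napkin_ring and peg_foot below 0.011 m and z of napkin_ring in the frame of dish between 0.014 and 0.023 m and z of peg_foot in the frame of napkin_ring above -0.006 m and angle between the x axis of dish and the x axis of board, either way round below 0.4 rad and x of peg_foot in the frame of board below 0 m), for 0.2 s.
At the end, for the whole second after the job is handed in: Dish held in the fingers, 40 mm or more above the board and within 60 mm of over its centre, tilt under 0.12 rad, at rest, a quarter turn anticlockwise from its start within 0.2 rad; ball within 15 mm of the middle; ring on the peg, within 5 mm of the lug (z of dish in the frame of board above 0.055 m and horizontal distance between dish and board below 0.06 m and angle between dish's own z axis and vertical below 0.12 rad and horizontal distance between tea_ball and dish below 0.015 m and contact force between the fingers and dish above 1 N and horizontal distance between napkin_ring and peg_foot below 0.011 m and z of napkin_ring in the frame of dish between 0.014 and 0.023 m and z of peg_foot in the frame of napkin_ring above -0.006 m and angle between the x axis of dish and the y axis of board, either way round below 0.2 rad and y of peg_foot in the frame of board below -0.02 m and linear speed of dish below 0.03 m/s and angular speed of dish below 0.15 rad/s and contact force between the fingers and napkin_ring below 0.1 N); the arm keeps its last pose, push and grip.
It fails at once if the tea ball rolls more than 25 mm from the middle of the dish (horizontal distance between tea_ball and dish above 0.025 m).
It fails at once if the dish is tilted by more than 0.25 rad (angle between dish's own z axis and vertical above 0.25 rad).
It fails at once if a bystander is moved by more than 30 mm (distance of any of lemon, garlic, blue_mug, tape_roll, bean_tin, pepper_jar from where it was at the start of the episode above 0.03 m).
It also fails if it takes over 64 s, if anything falls off the work surface, if the arm or the gripper's body presses on something with over 40 N, if the wrist force passes 120 N, or if a joint passes its speed limit or range.

### The arm

A 6-joint arm with a two-finger parallel gripper is mounted at the origin on a cart in front of the work surface, level with it; the furniture and walls round the work are solid. World frame = base frame: x ahead of the robot, y to its left, z up, the work surface at z = 0. Lengths are in m, angles in degrees, forces in N, time in s.
With the tool pointing down it reaches from about 0.25 to 0.725 m from the base axis. Payload 9.7 kg.
Tool frame: the origin (TCP) lies midway between the tips of the shut fingers; the grasp point (between the pads) lies 19 mm behind it; z points along the fingers, y is the line along which they close (so a half turn about z gives the same grasp; the last joint's range is limited). The gripper opens to 85 mm and grips with 20 to 120 N. Pads are 22 mm wide; open, the fingers measure 114 mm over their backs; the gripper's body (76 mm by 85 mm) begins 54 mm behind the grasp point. The pads swing forward as they close: fully open they stand 13 mm farther back than shut.
Start: joints at [-73.51, 4.979, 10.078, 95.1, 0, 90], TCP at [0.156, -0.527, 0.231] pointing down, gripper open.
Joint ranges: [-179.16, 179.16], [-48.56, 103.87], [-65.8, 70.77], [-126.05, 130.52], [-82.76, 87.17], [-180, 180]. Speed limits (degrees/s): [127.2, 127.2, 147.25, 180, 180, 180].

### API

Orientations are given as [roll, pitch, yaw] about the fixed x, y, z axes, in that order (R = Rz(yaw) Ry(pitch) Rx(roll)).
In Python, from workcell import * gives the robot as it stands.
- The arm moves only by the tool servo_tool, never from a script. Its argument "moves" is a list of rows, each a list of 4 numbers: the shift along the world's x, y, z in cm, then the turn about the world's z in rad. A call has 1 to 20 rows; each row is the pose to reach, as a shift and turn from the pose commanded when the call began; what a row does not reach only later rows make up. A row lasts 1/12 s, in which the tool goes at most 41.7 mm and 7.16 degrees, less where a joint would pass 70% of its speed; a pose out of reach is approached as far as the arm can. A call with a gripper value outside its range is refused whole. "claw" is the closure, from 0 (fully open) to 1 (shut), set as the call begins (left out, the last holds). The fingers move at their own pace and stop on an object; "force" is the grip in N (left out, the last holds). Time passes only in rows, so rows that repeat a pose let the fingers close. It gives the time, the measured TCP pose, the force, the opening and the grip force at its end, in the units of the state.
- get_obs(): the state, without advancing time (a new reading comes with each control period).
- camera(name): name is "side" or "top" or "wrist"; returns the picture (400x640x3 uint8, red, green, blue); there is no depth.
- get_calibration(name): a dict with "fx", "fy", "cx", "cy" (pixels), "rvec" (rotation vector, rad) and "tvec" (3), from world to camera coordinates, as OpenCV has them; the wrist camera has in their place "tool_from_camera" (4x4, takes a point from camera to tool coordinates, whose origin is the TCP and whose axes are the flange's). Camera axes: x right, y down, z forward; pixel columns grow to the right and rows downward; lengths in m; the calibration is good to about 2 mm. A picture is of the moment at which its call begins: read the wrist's pose just before it. get_calibration takes no time and is no camera call.
- job_done(): hands the job in; it is judged then, once.
The state is a dict: "time": time; "q": joint angles; "qd": joint speeds; "joint_efforts": joint torques, N m; "ee_pos": TCP position; "tcp_rot": TCP orientation; "wrist_force": force on the tool from outside, world axes, zero at the start; "torque": the same for the moment, N m; "opening": finger opening in m; "grasp_force": force on a finger pad.
Only numpy, scipy, OpenCV 4.12 (cv2) and the standard library are available. Lean on these libraries where they do the work, as an engineer would, in place of code of your own. Each camera call takes 0.05 s, during which the arm holds its last target. There are 200 camera calls.

## Working session

There is one attempt and no reset: what is moved stays moved. The work goes in short steps, Python scripts to look and compute and a tool call to move; the robot and the scene stay as the last step left them, time stands still between calls to the robot, and variables do not carry over. Pictures are saved under pics/ and viewed, at most 13 in all, crops included, and the job is handed in when it is done.

Besides the shell and the picture viewer there is one more tool, called as name(argument=value, ...), one argument or row to a line, values as JSON. servo_tool: Moves the arm, as the interface text tells. Its arguments: {"type":"object","properties":{"moves":{"type":"array","items":{"type":"array","items":{"type":"number"}}},"claw":{"type":"number"},"force":{"type":"number"}},"required":["moves"]}

```bash
mkdir -p pics; ls; python3 - <<'E'
from workcell import *
import cv2,numpy as np
o=get_obs();print(o)
for n in("top","side","wrist"):
    im=camera(n);cv2.imwrite(f"pics/{n}0.png",im[:,:,::-1]);c=get_calibration(n);print(n,c)
E
```

```text
pics
{'time': 0.0, 'q': array([-7.35109097e+01,  5.00963188e+00,  1.00341455e+01,  9.50975893e+01,
        8.18360943e-04,  8.99995273e+01]), 'qd': array([ 0.02972381, -0.06944099,  0.03357574, -0.00591479,  0.05686482,
        0.114679  ]), 'joint_efforts': array([-1.48593572e-03, -5.20389104e+01,  4.64805079e+01,  1.62099773e-02,
       -1.54245777e-05, -1.29853274e-05]), 'ee_pos': array([ 0.15604995, -0.52717007,  0.23059438]), 'tcp_rot': array([-1.79926924e+02, -8.18963193e-04,  1.64895620e+01]), 'wrist_force': array([-0.70054981, -0.39783354, -0.10022712]), 'torque': array([ 0.00236088, -0.00630583,  0.01215353]), 'grasp_force': 0.0, 'opening': 0.0854735572457219}
top {'fx': 378.1322296967963, 'fy': 378.1322296967963, 'cx': 316.9190040034517, 'cy': 200.2703694083164, 'rvec': array([ 2.15999769, -2.15841364,  0.13853454]), 'tvec': array([0.02317663, 0.56366497, 1.09895091])}
side {'fx': 386.1375965971885, 'fy': 386.1375965971885, 'cx': 318.94924271851266, 'cy': 196.5697039494025, 'rvec': array([ 1.97913152, -0.12297892,  0.10692281]), 'tvec': array([-0.54888792,  0.12390316,  1.10842143])}
wrist {'fx': 279.9626122211849, 'fy': 279.9626122211849, 'cx': 318.24127953025624, 'cy': 197.82988214928875, 'tool_from_camera': array([[ 1.26955955e-04, -9.59546479e-01, -2.81550242e-01,
         7.18121282e-02],
       [ 9.99999989e-01,  1.42305792e-04, -3.40723144e-05,
        -3.95431789e-04],
       [ 7.27601996e-05, -2.81550235e-01,  9.59546487e-01,
        -1.42944588e-01],
       [ 0.00000000e+00,  0.00000000e+00,  0.00000000e+00,
         1.00000000e+00]])}
```

View pics/top0.png

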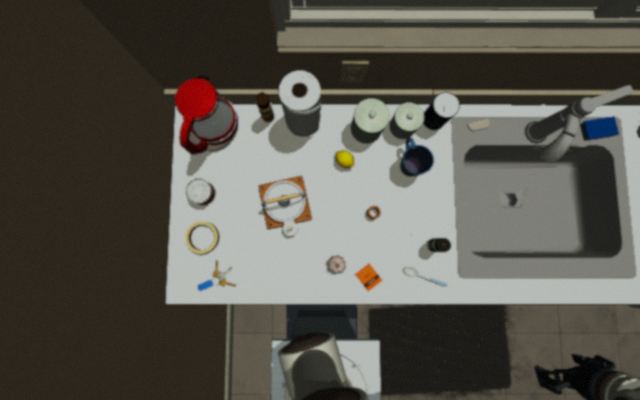

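View pics/side0.png

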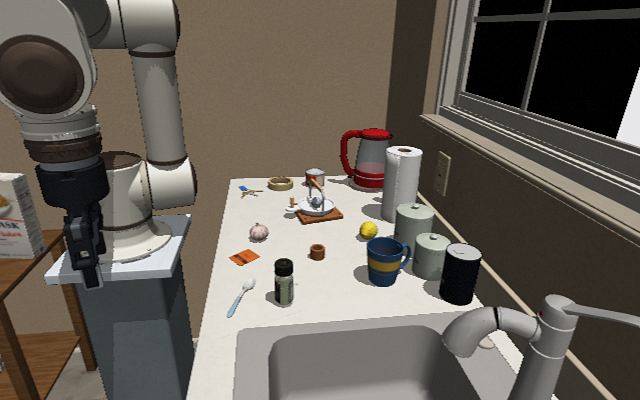

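The top view shows the ring at about (373,213) and the dish on its board at about (286,201), with the peg at about (290,229). In the side view the ring is at about (317,252) and the dish at about (317,205).

```bash
cat > h.py <<'E'
import cv2,numpy as np
from workcell import *
from scipy.spatial.transform import Rotation as R
def cam(n,o=None):
    c=get_calibration(n);K=np.array([[c['fx'],0,c['cx']],[0,c['fy'],c['cy']],[0,0,1]])
    if n=='wrist':
        T=np.eye(4);T[:3,:3]=R.from_euler('xyz',o['tcp_rot'],degrees=True).as_matrix();T[:3,3]=o['ee_pos']
        W=np.linalg.inv(T@c['tool_from_camera']);return K,W[:3,:3],W[:3,3]
    return K,cv2.Rodrigues(c['rvec'])[0],c['tvec']
def ray(C,p):
    K,r,t=C;d=r.T@np.linalg.inv(K)@np.array([p[0],p[1],1.]);return -r.T@t,d/np.linalg.norm(d)
def onz(C,p,z):
    o,d=ray(C,p);return o+d*(z-o[2])/d[2]
def tri(L):
    A=np.zeros((3,3));b=np.zeros(3)
    for C,p in L:
        o,d=ray(C,p);P=np.eye(3)-np.outer(d,d);A+=P;b+=P@o
    x=np.linalg.solve(A,b);return x,[round(float(np.linalg.norm(np.cross(x-ray(C,p)[0],ray(C,p)[1]))),4) for C,p in L]
def proj(C,X):
    K,r,t=C;v=K@(r@np.asarray(X)+t);return v[:2]/v[2]
def mask(im,lo,hi):
    return cv2.inRange(cv2.cvtColor(im,cv2.COLOR_RGB2HSV),lo,hi)
E
python3 - <<'E'
from h import *
t=cv2.imread('pics/top0.png')[:,:,::-1];s=cv2.imread('pics/side0.png')[:,:,::-1]
T=cam('top');S=cam('side')
def blobs(im,box,lo,hi):
    x0,y0,x1,y1=box;m=np.zeros(im.shape[:2],np.uint8);m[y0:y1,x0:x1]=mask(im,lo,hi)[y0:y1,x0:x1]
    n,l,st,ce=cv2.connectedComponentsWithStats(m)
    return m,[(st[i].tolist(),ce[i].round(1)) for i in range(1,n) if st[i][4]>15]
for nm,im,bx in(('tring',t,(360,200,386,226)),('sring',s,(300,238,335,270)),('tboard',t,(245,165,325,240)),('sboard',s,(285,170,350,228))):
    m,b=blobs(im,bx,(3,90,50),(20,255,255));print(nm,b)
    if nm=='tboard':
        p=cv2.findNonZero(m);r=cv2.minAreaRect(p);print(r)
        bp=[onz(T,q,.015)[:2] for q in cv2.boxPoints(r)];print(np.round(bp,3),np.mean(bp,0))
    if nm=='sring': x,y=b[0][1];
    if nm=='tring': tr=b[0][1]
print('ring',onz(T,tr,.025),tri([(T,tr),(S,(x,y))]))
print('peg',onz(T,(290,229),.055))
for p in((263,209),(305,197)):print(onz(T,p,.1))
b=np.vstack([cv2.resize(t[165:240,240:330],None,fx=6,fy=6,interpolation=3)[:,:540],]);c=cv2.resize(s[170:245,280:370],None,fx=6,fy=6,interpolation=3)
cv2.imwrite('pics/crop0.png',cv2.resize(np.hstack([b,c]),None,fx=.74,fy=.74)[:,:,::-1])
E
```

```text
tring [([367, 206, 13, 13, 77], array([373.3, 211.9]))]
sring [([310, 244, 15, 17, 198], array([317.2, 251.8]))]
tboard [([287, 176, 19, 18, 123], array([298.1, 182.3])), ([259, 183, 14, 18, 106], array([263.6, 189.3])), ([295, 199, 16, 24, 159], array([304.2, 213.9])), ([264, 211, 19, 18, 138], array([271.7, 222. ]))]
((284.4705810546875, 202.11766052246094), (44.68767547607422, 44.904605865478516), 77.47119140625)
[[0.613 0.205]
 [0.643 0.071]
 [0.509 0.041]
 [0.479 0.173]] [0.56087158 0.12243313]
sboard [([305, 174, 19, 16, 110], array([313.8, 180.9])), ([285, 177, 6, 7, 26], array([287., 180.])), ([291, 197, 6, 11, 30], array([292.3, 202.4])), ([296, 207, 47, 18, 389], array([319.4, 216.4]))]
ring [ 0.52971812 -0.14649207  0.025     ] (array([ 0.5296884 , -0.14780951,  0.01590099]), [0.0009, 0.0009])
peg [0.47662126 0.10215047 0.055     ]
[0.53061496 0.17566063 0.1       ]
[0.56482314 0.05756482 0.1       ]
```

View pics/crop0.png

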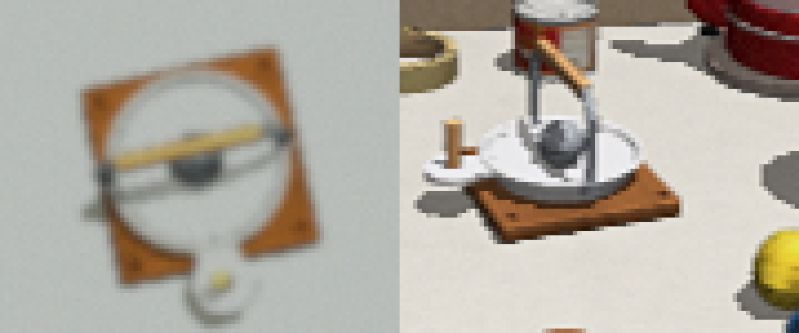

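servo_tool(
  moves=[
    [2, 2, 0, 0],
    [5, 5, 0, 0],
    [8, 8, 0, -0.02],
    [11, 11, 0, -0.03],
    [14, 14, 0, -0.04],
    [17, 17, 0, -0.05],
    [20, 20, 0, -0.06],
    [23, 23, 0, -0.068],
    [26, 26, 0, -0.068],
    [29, 29, 0, -0.068],
    [32, 32, -1, -0.068],
    [34, 34.5, -2, -0.068],
    [36, 36.5, -2.5, -0.068],
    [37, 37.6, -3, -0.068],
    [37.4, 37.9, -3, -0.068],
    [37.4, 37.9, -3, -0.068],
    [37.4, 37.9, -3, -0.068],
    [37.4, 37.9, -3, -0.068],
    [37.4, 37.9, -3, -0.068],
    [37.4, 37.9, -3, -0.068],
  ],
  claw=0,
  force=30,
)

```text
time: 1.82
ee_pos: [0.5297, -0.1494, 0.2018]
tcp_rot: [180.0, -0.0, 12.5]
wrist_force: [-0.6, -0.4, -0.4]
opening: 0.0853
grasp_force: 0.0
```

```bash
python3 - <<'E'
from h import *
o=get_obs();im=camera('wrist');cv2.imwrite('pics/w1.png',im[:,:,::-1]);W=cam('wrist',o)
print(o['time'],o['ee_pos'],o['tcp_rot'],o['wrist_force'])
np.save('o1.npy',o,allow_pickle=True)
print('expected ring',proj(W,(.53,-.148,.03)),proj(W,(.53,-.148,0)))
E
```

```text
1.8167 [ 0.52966472 -0.14935697  0.20183106] [ 1.79975193e+02 -3.74880225e-02  1.25051056e+01] [-0.58622319 -0.4194204  -0.37516586]
expected ring [317.45804633 180.24287301] [317.5139151  174.96187139]
```

View pics/w1.png

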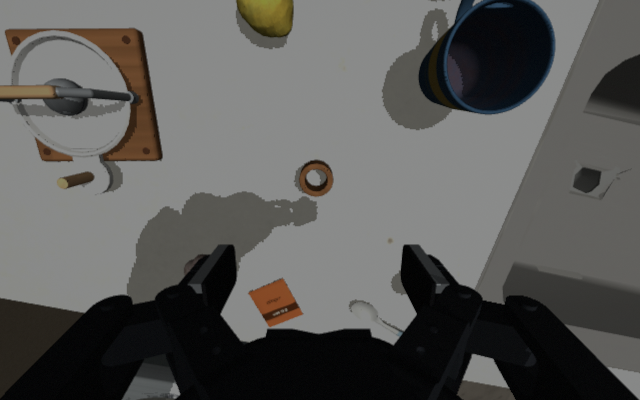

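The wrist view shows the ring at (316,178), the peg top at about (63,182) and the grip and board on the left. Next I refine the ring position.

```bash
python3 - <<'E'
from h import *
o=np.load('o1.npy',allow_pickle=True).item();W=cam('wrist',o);T=cam('top');S=cam('side')
im=cv2.imread('pics/w1.png')[:,:,::-1]
m=np.zeros(im.shape[:2],np.uint8);m[150:205,285:345]=mask(im,(3,90,30),(20,255,255))[150:205,285:345]
p=cv2.findNonZero(m);print(cv2.boundingRect(p));h=cv2.convexHull(p);e=cv2.fitEllipse(h);print(e)
print('ring top',onz(W,e[0],.027),tri([(W,e[0]),(S,(317.2,251.8)),(T,(373.3,212.2))]))
s=cv2.imread('pics/side0.png')[:,:,::-1]
# pegtop
for nm,q in(('peg',(63,182)),):
    print(nm,onz(W,q,.069))
E
```

```text
(299, 161, 34, 35)
((315.63775634765625, 178.31504821777344), (33.07097244262695, 35.616458892822266), 3.8304436206817627)
ring top [ 0.5311128  -0.14558573  0.027     ] (array([ 0.52908137, -0.14701153,  0.01566467]), [0.0011, 0.0003, 0.0011])
peg [0.48121142 0.10420075 0.069     ]
```

servo_tool(
  moves=[
    [0, 0.3, -2, 0],
    [0, 0.3, -5, 0],
    [0, 0.3, -8, 0],
    [0, 0.3, -11, 0],
    [0, 0.3, -14, 0],
    [0, 0.3, -16, 0],
    [0, 0.3, -18, 0],
    [0, 0.3, -19, 0],
    [0, 0.3, -19.5, 0],
    [0, 0.3, -19.8, 0],
    [0, 0.3, -19.8, 0],
    [0, 0.3, -19.8, 0],
  ],
)

```text
time: 2.87
ee_pos: [0.5308, -0.1456, 0.0044]
tcp_rot: [180.0, -0.1, 12.6]
wrist_force: [-0.5, 0.6, 0.1]
opening: 0.0854
grasp_force: 0.0
```

servo_tool(
  moves=[
    [0, 0, 0, 0],
    [0, 0, 0, 0],
    [0, 0, 0, 0],
    [0, 0, 0, 0],
    [0, 0, 0, 0],
    [0, 0, 0, 0],
    [0, 0, 0, 0],
    [0, 0, 0, 0],
    [0, 0, 0, 0],
    [0, 0, 0, 0],
    [0, 0, 0, 0],
    [0, 0, 0, 0],
  ],
  claw=1,
  force=25,
)

```text
time: 3.87
ee_pos: [0.5304, -0.1454, 0.0039]
tcp_rot: [180.0, -0.0, 12.6]
wrist_force: [-0.7, 0.8, 5.9]
opening: 0.0389
grasp_force: 25.5
```

servo_tool(
  moves=[
    [0, 0, 2, 0],
    [0, 0, 5, 0],
    [0, 0, 8, 0],
    [0, 1, 11, 0],
    [-1, 3, 14, 0],
    [-2, 6, 16, 0],
    [-3, 9, 16, 0],
    [-4, 12, 16, 0],
    [-5, 15, 16, 0],
    [-6, 17, 16, 0],
    [-6, 17.5, 16, 0],
    [-6, 17.5, 16, 0],
    [-6, 17.5, 16, 0],
    [-6, 17.5, 16, 0],
    [-6, 17.5, 16, 0],
    [-6, 17.5, 16, 0],
  ],
)

```text
time: 5.2
ee_pos: [0.4703, 0.0288, 0.1631]
tcp_rot: [180.0, 0.0, 12.5]
wrist_force: [0.1, -0.4, -0.9]
opening: 0.0391
grasp_force: 25.4
```

```bash
python3 - <<'E'
from h import *
o=get_obs();im=camera('wrist');s=camera('side');cv2.imwrite('pics/w2.png',im[:,:,::-1]);cv2.imwrite('pics/s2.png',s[:,:,::-1]);W=cam('wrist',o)
print(o['time'],o['ee_pos'],o['tcp_rot'],o['wrist_force'],o['opening'],o['grasp_force'])
np.save('o2.npy',o,allow_pickle=True)
q=proj(W,(.479,.104,.069));print('expected peg',q)
E
```

```text
5.2 [0.47032642 0.02883119 0.16308177] [1.79998120e+02 2.26897306e-02 1.25160148e+01] [ 0.09314809 -0.37722281 -0.90198965] 0.03913344312865206 25.39803598076105
expected peg [235.54855257 172.63897465]
```

View pics/w2.png

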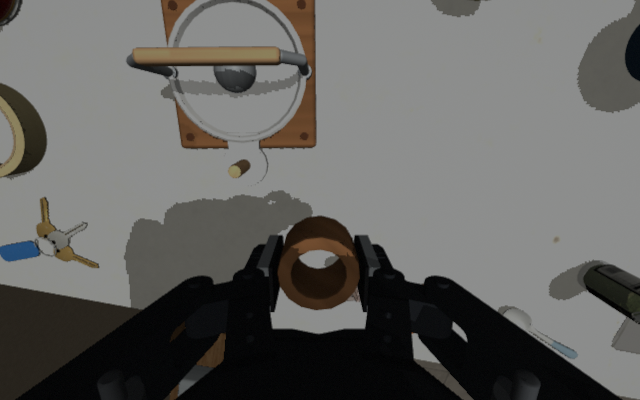

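The peg top is at (236,171) and the ring is held squarely, its top rim centred at about (318,273). The bow grip runs from (135,57) to (280,55).

```bash
python3 - <<'E'
from h import *
T=cam('top');S=cam('side');O=[np.load(f'o{i}.npy',allow_pickle=True).item() for i in(1,2)];W1,W2=[cam('wrist',o) for o in O]
I={k:cv2.imread(f'pics/{k}.png')[:,:,::-1] for k in('w1','w2','top0','side0')}
def big(k,box,lo,hi):
    x0,y0,x1,y1=box;m=np.zeros((400,640),np.uint8);m[y0:y1,x0:x1]=mask(I[k],lo,hi)[y0:y1,x0:x1]
    n,l,st,ce=cv2.connectedComponentsWithStats(m);i=1+np.argmax(st[1:,4]);
    p=cv2.findNonZero((l==i).astype(np.uint8));r=cv2.minAreaRect(p);print(k,st[i].tolist(),ce[i].round(1),np.round(cv2.boxPoints(r).ravel(),1).tolist());return ce[i],p,r
Y=((12,60,130),(32,255,255))
c1,_,_=big('w1',(50,168,85,195),*Y);c2,_,_=big('w2',(222,155,260,182),*Y);ct,_,_=big('top0',(280,220,300,240),*Y)
print('pegtip',tri([(W1,c1),(W2,c2),(T,ct)]),tri([(W1,c1),(W2,c2)]),tri([(T,ct),(W2,c2)]))
g2,_,r2=big('w2',(120,40,300,75),*Y);gt,_,rt=big('top0',(255,185,312,215),*Y)
print('grip',tri([(W2,g2),(T,gt)]), onz(T,gt,.105),onz(W2,g2,.103))
b=cv2.boxPoints(r2);e=sorted([((b[i]+b[(i+1)%4])/2).tolist() for i in range(4)]);a,z=onz(W2,e[0],.106),onz(W2,e[-1],.106);print('grip ends',a,z,np.degrees(np.arctan2(-(a-z)[0],(a-z)[1])))
# board
m=mask(I['w2'],(3,110,40),(20,255,255));m[160:]=0;m[:,:150]=0;m[:,330:]=0
p=cv2.findNonZero(m);print(cv2.minAreaRect(p))
# ring in hand
m=mask(I['w2'],(3,90,20),(20,255,255));m[:210]=0;m[320:]=0;m[:,:270]=0;m[:,:][:,370:]=0
p=cv2.findNonZero(m);print('ring',cv2.boundingRect(p))
E
```

```text
w1 [57, 179, 10, 10, 74] [ 61.5 183.1] [57.0, 179.0, 66.0, 179.0, 66.0, 188.0, 57.0, 188.0]
w2 [228, 166, 12, 12, 110] [233.8 171.4] [228.0, 166.0, 239.0, 166.0, 239.0, 177.0, 228.0, 177.0]
top0 [294, 220, 6, 3, 13] [296.3 220.7] [294.0, 220.0, 299.0, 220.0, 299.0, 222.0, 294.0, 222.0]
pegtip (array([0.49263257, 0.08681789, 0.09999677]), [0.0061, 0.0113, 0.0073]) (array([0.47978176, 0.10559308, 0.06914994]), [0.0, 0.0]) (array([0.49684211, 0.08288963, 0.14392267]), [0.0041, 0.0041])
w2 [133, 47, 146, 13, 1694] [206.8  53.6] [133.0, 47.0, 278.0, 47.0, 278.0, 59.0, 133.0, 59.0]
top0 [265, 193, 34, 10, 116] [281.7 197.8] [264.70001220703125, 199.6999969482422, 297.6000061035156, 192.39999389648438, 298.3999938964844, 195.89999389648438, 265.5, 203.1999969482422]
grip (array([0.56166601, 0.1226072 , 0.10822081]), [0.0004, 0.0004]) [0.56171518 0.12286577 0.105     ] [0.5626103  0.12470823 0.103     ]
grip ends [0.55227933 0.17010694 0.106     ] [0.57260054 0.07861571 0.106     ] 12.522732671100972
((232.0, 73.5), (147.0, 164.0), 90.0)
ring (277, 217, 83, 93)
```

servo_tool(
  moves=[
    [0.3, 2, 0, 0],
    [0.6, 4, 0, 0],
    [0.9, 6, 0, 0],
    [1.1, 7.2, -1, 0],
    [1.1, 7.65, -3, 0],
    [1.1, 7.65, -5, 0],
    [1.1, 7.65, -7, 0],
    [1.1, 7.65, -7.5, 0],
    [1.1, 7.65, -7.5, 0],
    [1.1, 7.65, -7.5, 0],
    [1.1, 7.65, -7.5, 0],
    [1.1, 7.65, -7.5, 0],
  ],
)

```text
time: 6.3
ee_pos: [0.4818, 0.1061, 0.0895]
tcp_rot: [180.0, -0.1, 12.6]
wrist_force: [1.0, 0.1, -0.3]
opening: 0.0389
grasp_force: 25.4
```

```bash
python3 - <<'E'
from h import *
o=get_obs();im=camera('wrist');s=camera('side');cv2.imwrite('pics/w3.png',im[:,:,::-1]);cv2.imwrite('pics/s3.png',s[:,:,::-1])
np.save('o3.npy',o,allow_pickle=True);print(o['time'],o['ee_pos'],o['tcp_rot'],o['wrist_force'])
W=cam('wrist',o);print(proj(W,(.4798,.105,.069)),proj(cam('side'),(.4798,.105,.069)))
a=cv2.resize(im[180:340,200:440],None,fx=1.9,fy=1.9,interpolation=3);b=cv2.resize(s[165:229,250:346],(456,304),interpolation=3)
cv2.imwrite('pics/c3.png',np.vstack([a,b])[:,:,::-1])
E
```

```text
6.3 [0.48179121 0.1061365  0.08954449] [ 1.79999503e+02 -1.09052496e-01  1.25799648e+01] [ 0.96004875  0.06115284 -0.2607149 ]
[319.95512658 237.2005164 ] [291.96921529 196.87040858]
```

View pics/c3.png

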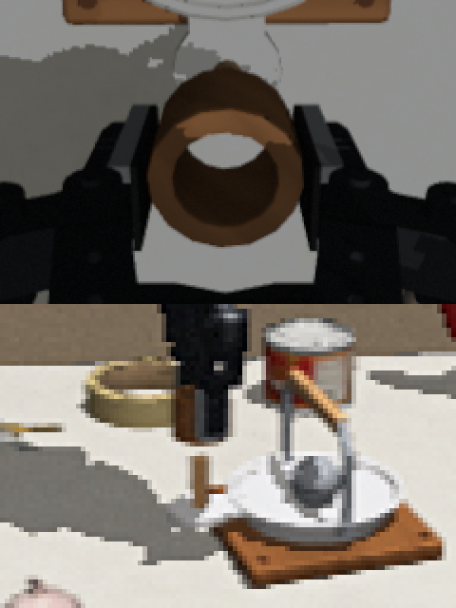

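The side crop shows the ring about 13 mm above the peg and centred over it. I lower it.

servo_tool(
  moves=[
    [0, 0, -0.5, 0],
    [0, 0, -1, 0],
    [0, 0, -1.5, 0],
    [0, 0, -2, 0],
    [0, 0, -2.5, 0],
    [0, 0, -3, 0],
    [0, 0, -3.5, 0],
    [0, 0, -3.9, 0],
    [0, 0, -4.2, 0],
    [0, 0, -4.2, 0],
    [0, 0, -4.2, 0],
  ],
)

```text
time: 7.32
ee_pos: [0.4811, 0.1061, 0.0462]
tcp_rot: [-180.0, 0.0, 12.6]
wrist_force: [0.4, 0.3, -0.4]
opening: 0.0389
grasp_force: 25.4
```

servo_tool(
  moves=[
    [0, 0, -0.1, 0],
    [0, 0, -0.2, 0],
    [0, 0, -0.3, 0],
    [0, 0, -0.4, 0],
    [0, 0, -0.4, 0],
  ],
)

```text
time: 7.73
ee_pos: [0.481, 0.1061, 0.0421]
tcp_rot: [180.0, 0.0, 12.6]
wrist_force: [0.6, -0.7, -1.0]
opening: 0.0386
grasp_force: 25.4
```

```bash
python3 - <<'E'
from h import *
o=get_obs();im=camera('wrist');s=camera('side');cv2.imwrite('pics/w4.png',im[:,:,::-1]);cv2.imwrite('pics/s4.png',s[:,:,::-1])
a=cv2.resize(im[180:340,200:440],None,fx=1.9,fy=1.9,interpolation=3);b=cv2.resize(s[165:229,250:346],(456,304),interpolation=3)
print(o['time'],o['ee_pos'],o['wrist_force']);cv2.imwrite('pics/c4.png',np.vstack([a,b])[:,:,::-1])
E
```

```text
7.7333 [0.48103856 0.10609529 0.04211915] [ 0.64229049 -0.66637195 -0.98042141]
```

View pics/c4.png

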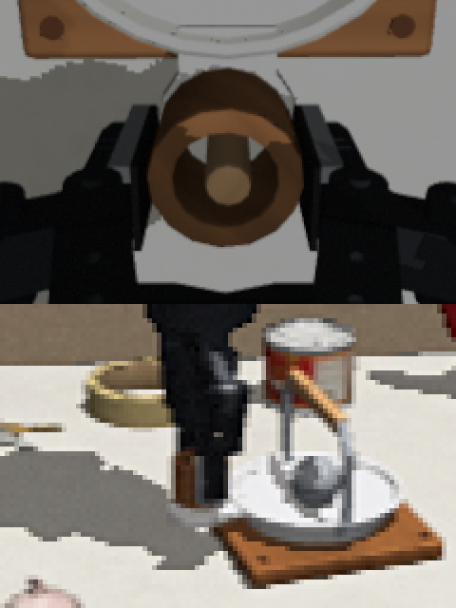

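The peg stands centred inside the ring, which is nearly down.

servo_tool(
  moves=[
    [0, 0, -0.1, 0],
    [0, 0, -0.2, 0],
    [0, 0, -0.3, 0],
    [0, 0, -0.4, 0],
    [0, 0, -0.4, 0],
  ],
)

```text
time: 8.25
ee_pos: [0.481, 0.1061, 0.038]
tcp_rot: [-180.0, 0.0, 12.6]
wrist_force: [0.8, 0.9, 0.7]
opening: 0.0388
grasp_force: 25.4
```

servo_tool(
  moves=[
    [0, 0, 0, 0],
    [0, 0, 0, 0],
    [0, 0, 0, 0],
    [0, 0, 0, 0],
    [0, 0, 0, 0],
    [0, 0, 0, 0],
    [0, 0, 0, 0],
    [0, 0, 0, 0],
    [0, 0, 0, 0],
  ],
  claw=0.2,
)

```text
time: 9.0
ee_pos: [0.4811, 0.1061, 0.0383]
tcp_rot: [-180.0, 0.0, 12.6]
wrist_force: [0.4, -0.4, -0.4]
opening: 0.0685
grasp_force: 0.0
```

servo_tool(
  moves=[
    [0, 0, 1, 0],
    [0, 0, 2, 0],
    [0, 0, 4, 0],
    [0, 0, 6, 0],
    [0, 0, 8, 0],
    [-1, 0, 11, 0],
    [-2, 0, 14, 0],
    [-2, 0, 15, 0],
    [-2, 0, 15, 0],
    [-2, 0, 15, 0],
    [-2, 0, 15, 0],
  ],
)

```text
time: 9.92
ee_pos: [0.4614, 0.1042, 0.1875]
tcp_rot: [-179.9, 0.0, 12.7]
wrist_force: [-0.3, 0.7, -0.5]
opening: 0.0684
grasp_force: 0.0
```

```bash
python3 - <<'E'
from h import *
o=get_obs();im=camera('wrist');s=camera('side');cv2.imwrite('pics/w5.png',im[:,:,::-1]);cv2.imwrite('pics/s5.png',s[:,:,::-1])
np.save('o5.npy',o,allow_pickle=True)
a=cv2.resize(im[40:360,100:580],None,fx=.95,fy=.95);b=cv2.resize(s[165:229,250:346],(456,290),interpolation=3)
print(o['time'],o['ee_pos'],o['tcp_rot'],o['wrist_force']);cv2.imwrite('pics/c5.png',np.vstack([a,b])[:,:,::-1])
W=cam('wrist',o);m=mask(im,(12,60,130),(32,255,255));n,l,st,ce=cv2.connectedComponentsWithStats(m)
for i in range(1,n):
    if st[i,4]>60:print(st[i],ce[i],onz(W,ce[i],.107).round(4),onz(W,ce[i],.069).round(4))
print(proj(W,(.5617,.1226,.107)))
E
```

```text
9.9167 [0.46144541 0.10423383 0.18753777] [-1.79918644e+02  4.81482186e-02  1.27361960e+01] [-0.2935538   0.73841742 -0.54214885]
[ 260   67  126   10 1126] [322.94138544  71.98579041] [0.5621 0.124  0.107 ] [0.5673 0.1246 0.069 ]
[  27   88   92   91 1581] [ 72.07526882 131.23655914] [0.4777 0.3049 0.107 ] [0.4685 0.3363 0.069 ]
[317 170  10  10  77] [321.71428571 174.28571429] [0.4874 0.1078 0.107 ] [0.4799 0.1056 0.069 ]
[324.67736005  72.99685136]
```

View pics/c5.png

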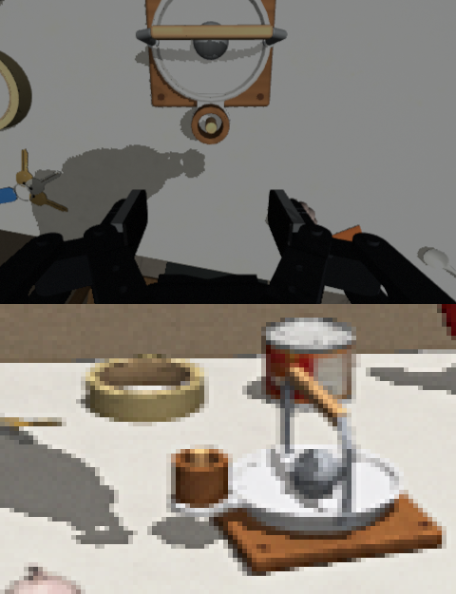

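The ring sits on the lug round the peg, with the dish and ball undisturbed. The grip measures (0.562, 0.123), and I go to it with the tool turned −90°.

servo_tool(
  moves=[
    [0, 0, 1, -0.12],
    [1, 0, 2, -0.24],
    [2, 0.3, 2, -0.36],
    [3, 0.5, 2, -0.48],
    [4, 0.7, 2, -0.6],
    [5, 0.9, 2, -0.72],
    [6, 1.1, 2, -0.84],
    [7, 1.3, 2, -0.96],
    [8, 1.5, 2, -1.08],
    [9, 1.7, 1, -1.2],
    [9.6, 1.8, 0, -1.32],
    [10, 1.9, 0, -1.44],
    [10.05, 1.9, 0, -1.54],
    [10.05, 1.9, 0, -1.573],
    [10.05, 1.9, 0, -1.573],
    [10.05, 1.9, 0, -1.573],
    [10.05, 1.9, 0, -1.573],
    [10.05, 1.9, 0, -1.573],
    [10.05, 1.9, 0, -1.573],
    [10.05, 1.9, 0, -1.573],
  ],
  claw=0.65,
)

```text
time: 11.68
ee_pos: [0.3759, -0.1984, 0.1917]
tcp_rot: [-163.4, 5.4, -38.8]
wrist_force: [0.6, -0.7, 0.1]
opening: 0.03
grasp_force: 0.0
```

```bash
python3 - <<'E'
from h import *
o=get_obs();im=camera('wrist')
print(o['time'],o['ee_pos'],o['tcp_rot'],o['opening'])
W=cam('wrist',o);m=mask(im,(12,60,130),(32,255,255));n,l,st,ce=cv2.connectedComponentsWithStats(m)
for i in range(1,n):
    if st[i,4]>60:
        r=cv2.minAreaRect(cv2.findNonZero((l==i).astype(np.uint8)));b=cv2.boxPoints(r);print(st[i],ce[i].round(1),onz(W,r[0],.107).round(4),[onz(W,q,.107)[:2].round(4).tolist() for q in b])
cv2.imwrite('pics/w6.png',im[:,:,::-1])
E
```

```text
11.6833 [ 0.37587298 -0.19843936  0.19172309] [-163.40537762    5.439674    -38.81294681] 0.029980121811685623
[ 77   0  38  37 887] [93.2 16.5] [ 0.6298 -0.1156  0.107 ] [[0.6498, -0.0985], [0.6356, -0.1337], [0.6106, -0.132], [0.6236, -0.0961]]
[ 55 187  15  50 230] [ 62.  211.2] [0.5623 0.1172 0.107 ] [[0.5547, 0.1691], [0.5743, 0.0766], [0.569, 0.0715], [0.5488, 0.1628]]
[333 198  20  11  85] [342.8 202.4] [ 0.3733 -0.1903  0.107 ] [[0.379, -0.1833], [0.3815, -0.187], [0.3678, -0.1971], [0.3652, -0.1935]]
[ 87 282  39  39 241] [106.4 299.5] [0.4443 0.187  0.107 ] [[0.4777, 0.221], [0.477, 0.1575], [0.4127, 0.1549], [0.4086, 0.2193]]
```

View pics/w6.png

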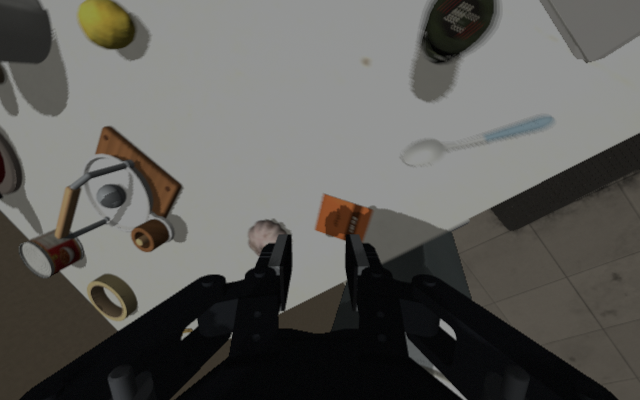

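The arm swung away from the commanded pose (it is tilted at about (0.376,−0.198)), but the dish and ring look untouched, with the dish at about (110,195). I check the joints.

```bash
python3 - <<'E'
from h import *
o=get_obs();print(o['q'].round(2),o['qd'].round(1),o['time'],o['ee_pos'],o['tcp_rot'])
for i in(1,2,3,5):
    try:print(i,np.load(f'o{i}.npy',allow_pickle=True).item()['q'].round(1))
    except Exception as e:print(e)
E
```

```text
[-39.11  -8.69  -9.11  95.08  16.51 179.94] [ 3.1  1.2  1.8 -0.3  0.5 -0.1] 11.7333 [ 0.37356192 -0.19931535  0.19199429] [-163.48598767    5.47523469  -39.05518805]
1 [-15.7   4.4   6.2  91.7  -0.  151.7]
2 [  3.5  -6.6  -8.9  87.7  -0.  171. ]
3 [ 12.4  -3.3 -13.9  79.2  -0.  179.8]
5 [ 1.270e+01 -6.200e+00 -5.800e+00  9.040e+01  1.000e-01  1.799e+02]
```

The wrist's last joint is at its 180° limit, since yaw = q1+180−q6, so the −90° turn was out of reach. The half-turn-equivalent grasp (+90°) keeps q6 between 0 and 90. A still call will show what the commanded pose is.

servo_tool(
  moves=[
    [0, 0, 0, 0],
    [0, 0, 0, 0],
    [0, 0, 0, 0],
  ],
)

```text
time: 11.98
ee_pos: [0.3772, -0.1978, 0.1926]
tcp_rot: [-163.4, 5.3, -38.6]
wrist_force: [0.1, -0.1, -0.1]
opening: 0.0296
grasp_force: 0.0
```

servo_tool(
  moves=[
    [0, 0, 3, 0],
    [0, 0, 3, 0.1],
    [0, 0, 3, 0.1],
  ],
)

```text
time: 12.23
ee_pos: [0.378, -0.198, 0.2235]
tcp_rot: [-163.4, 5.2, -32.6]
wrist_force: [0.3, -0.1, 0.0]
opening: 0.0298
grasp_force: 0.0
```

The commanded pose kept the tilt, about 17° about tool x and 5° about tool y. The 5° is harmless for a pinch across the bar, but the 17° must go. I turn so that the tool tilts inward in the radial plane, then ask for a reach beyond the limit, which should make the wrist straighten outward.

servo_tool(
  moves=[
    [0, 0, 1, 0.12],
    [0, 0, 2, 0.24],
    [0, 0, 3, 0.36],
    [0, 0, 3, 0.48],
    [0, 0, 3, 0.6],
    [0, 0, 3, 0.72],
    [0, 0, 3, 0.84],
    [0, 0, 3, 0.96],
    [0, 0, 3, 1.08],
    [0, 0, 3, 1.2],
    [0, 0, 3, 1.32],
    [0, 0, 3, 1.44],
    [0, 0, 3, 1.56],
    [0, 0, 3, 1.65],
    [0, 0, 3, 1.65],
    [0, 0, 3, 1.65],
  ],
)

```text
time: 13.57
ee_pos: [0.3772, -0.1974, 0.2523]
tcp_rot: [-163.4, 5.3, 61.4]
wrist_force: [0.8, -0.4, 0.1]
opening: 0.0299
grasp_force: 0.0
```

```bash
python3 - <<'E'
from h import *
o=get_obs();print(o['q'].round(2),o['time'],o['ee_pos'],o['tcp_rot'])
E
```

```text
[-24.92   5.06  10.35 112.25  -4.05  95.05] 13.5667 [ 0.37721479 -0.19740982  0.25228129] [-163.3866477     5.33166089   61.41750876]
```

servo_tool(
  moves=[
    [2.2, -1.2, 0, 0],
    [4.9, -2.6, 0, 0],
    [7.5, -3.9, 0, 0],
    [10, -5.2, 0, 0],
    [12.5, -6.5, 0, 0],
    [15, -7.9, 0, 0],
    [17.5, -9.2, 0, 0],
    [20, -10.5, 0, 0],
    [22, -11.5, 0, 0],
    [24, -12.6, 0, 0],
    [26, -13.6, 0, 0],
    [26, -13.6, 0, 0],
    [26, -13.6, 0, 0],
  ],
)

```text
time: 14.65
ee_pos: [0.5733, -0.3001, 0.2639]
tcp_rot: [-162.3, 5.5, 61.5]
wrist_force: [0.6, 0.6, 1.0]
opening: 0.03
grasp_force: 0.0
```

servo_tool(
  moves=[
    [1.5, -0.8, 0, 0],
    [3, -1.6, 0, 0],
    [3, -1.6, 0, 0],
  ],
)

```text
time: 14.9
ee_pos: [0.5736, -0.3007, 0.2596]
tcp_rot: [-161.9, 5.6, 61.6]
wrist_force: [-0.1, -0.5, -0.2]
opening: 0.0296
grasp_force: 0.0
```

```bash
python3 - <<'E'
from h import *
o=get_obs();print(o['q'].round(2),o['time'],o['ee_pos'],o['tcp_rot'])
E
```

```text
[-25.69  48.6   70.66 130.44  -4.49  94.29] 14.9 [ 0.57361045 -0.30069054  0.25960091] [-161.91820239    5.60548895   61.64051625]
```

Joints 3 and 4 are at their limits here. The q4 limit itself can level the tool: higher up, the forearm rises, q4 stays clipped and the inward tilt shrinks. I retract and go up.

servo_tool(
  moves=[
    [-2, 1, 1, 0],
    [-4.5, 2.4, 3, 0],
    [-7, 3.7, 6, 0],
    [-9.5, 5, 9, 0],
    [-12, 6.3, 12, 0],
    [-14.5, 7.6, 15, 0],
    [-16.5, 8.7, 18, 0],
    [-17.5, 9.2, 21, 0],
    [-17.5, 9.2, 24, 0],
    [-17.5, 9.2, 27, 0],
    [-17.5, 9.2, 30, 0],
    [-17.5, 9.2, 30, 0],
    [-17.5, 9.2, 30, 0],
  ],
)

```text
time: 15.98
ee_pos: [0.3741, -0.2052, 0.406]
tcp_rot: [-164.2, 5.5, 61.6]
wrist_force: [0.3, -1.1, 0.4]
opening: 0.0299
grasp_force: 0.0
```

```bash
python3 - <<'E'
from h import *
o=get_obs();print(o['q'].round(2),o['time'],o['ee_pos'],o['tcp_rot'])
E
```

```text
[-25.72  11.97  36.31 130.45  -4.54  94.06] 15.9833 [ 0.37408351 -0.20521498  0.40604934] [-164.17201773    5.4781998    61.6306313 ]
```

servo_tool(
  moves=[
    [0, 0, 60, 0],
    [0, 0, 60, 0],
    [0, 0, 60, 0],
    [0, 0, 60, 0],
    [0, 0, 60, 0],
    [0, 0, 60, 0],
  ],
)

```text
time: 16.48
ee_pos: [0.3446, -0.2053, 0.4276]
tcp_rot: [-166.7, 5.4, 61.6]
wrist_force: [-0.2, -0.1, 0.9]
opening: 0.0301
grasp_force: 0.0
```

```bash
python3 - <<'E'
from h import *
o=get_obs();print(o['q'].round(2),o['time'],o['ee_pos'],o['tcp_rot'])
E
```

```text
[-27.25   7.42  34.38 130.46  -4.99  92.37] 16.4833 [ 0.34456826 -0.20533236  0.42758716] [-166.66411908    5.40469191   61.60627393]
```

servo_tool(
  moves=[
    [0, 0, 90, 0],
    [0, 0, 90, 0],
    [0, 0, 90, 0],
    [0, 0, 90, 0],
    [0, 0, 90, 0],
    [0, 0, 90, 0],
    [0, 0, 90, 0],
    [0, 0, 90, 0],
    [0, 0, 90, 0],
    [0, 0, 90, 0],
    [0, 0, 90, 0],
    [0, 0, 90, 0],
  ],
)

```text
time: 17.48
ee_pos: [0.3092, -0.2224, 0.4477]
tcp_rot: [-169.0, 5.5, 61.6]
wrist_force: [0.6, -0.4, 0.2]
opening: 0.0297
grasp_force: 0.0
```

```bash
python3 - <<'E'
from h import *
o=get_obs();print(o['q'].round(2),o['time'],o['ee_pos'],o['tcp_rot'])
E
```

```text
[-31.28   3.64  33.39 130.46  -5.94  88.17] 17.4833 [ 0.30915128 -0.22238996  0.447695  ] [-169.04800697    5.49441392   61.63362141]
```

servo_tool(
  moves=[
    [20, -14, 90, 0],
    [20, -14, 90, 0],
    [20, -14, 90, 0],
    [20, -14, 90, 0],
  ],
)

```text
time: 17.82
ee_pos: [0.3267, -0.251, 0.4619]
tcp_rot: [-171.5, 5.7, 61.7]
wrist_force: [0.6, -0.1, -0.1]
opening: 0.0298
grasp_force: 0.0
```

servo_tool(
  moves=[
    [0, 0, 90, 0],
    [0, 0, 90, 0],
    [0, 0, 90, 0],
    [0, 0, 90, 0],
  ],
)

```text
time: 18.15
ee_pos: [0.309, -0.2555, 0.4812]
tcp_rot: [-174.0, 6.0, 61.7]
wrist_force: [0.2, 0.3, -0.6]
opening: 0.0298
grasp_force: 0.0
```

servo_tool(
  moves=[
    [40, -28, 90, 0],
    [40, -28, 90, 0],
    [40, -28, 90, 0],
    [40, -28, 90, 0],
  ],
)

```text
time: 18.48
ee_pos: [0.3483, -0.2972, 0.4891]
tcp_rot: [-176.3, 6.3, 61.7]
wrist_force: [-0.3, -0.5, -0.9]
opening: 0.0297
grasp_force: 0.0
```

servo_tool(
  moves=[
    [0, 0, 90, 0],
    [0, 0, 90, 0],
    [0, 0, 90, 0],
    [0, 0, 90, 0],
  ],
)

```text
time: 18.82
ee_pos: [0.3227, -0.2933, 0.5115]
tcp_rot: [-178.7, 6.8, 61.7]
wrist_force: [-1.0, -0.2, -0.7]
opening: 0.03
grasp_force: 0.0
```

servo_tool(
  moves=[
    [0, 0, 90, 0],
    [0, 0, 90, 0],
  ],
)

```text
time: 18.98
ee_pos: [0.3129, -0.2935, 0.5291]
tcp_rot: [178.9, 7.3, 61.7]
wrist_force: [-0.4, -0.5, 0.2]
opening: 0.0302
grasp_force: 0.0
```

```bash
python3 - <<'E'
from h import *
o=get_obs();print(o['q'].round(2),o['time'],o['ee_pos'],o['tcp_rot'])
E
```

```text
[-38.55   7.42  50.27 130.49  -6.96  79.5 ] 18.9833 [ 0.31290795 -0.2935124   0.52910354] [178.92627066   7.27555532  61.74058891]
```

Roll is about 179° now. The remaining 7° pitch is about the pinch axis and does no harm. I fly to above the bow with yaw 102.6°.

servo_tool(
  moves=[
    [0, 0, -2, 0],
    [0, 1, -5, 0],
    [0.5, 3, -9, 0.03],
    [2, 6, -12, 0.09],
    [4, 9, -15, 0.15],
    [6, 12, -17, 0.21],
    [8, 15, -19, 0.27],
    [10, 18, -21, 0.33],
    [12, 21, -22, 0.39],
    [14, 24, -23, 0.45],
    [16, 27, -24, 0.5],
    [18, 30, -25, 0.55],
    [20, 33, -26, 0.6],
    [22, 36, -27, 0.65],
    [23.5, 39, -28, 0.7],
    [24.7, 41, -28, 0.713],
    [24.96, 41.45, -28, 0.713],
    [24.96, 41.45, -28, 0.713],
    [24.96, 41.45, -28, 0.713],
    [24.96, 41.45, -28, 0.713],
  ],
)

```text
time: 20.65
ee_pos: [0.5635, 0.1193, 0.248]
tcp_rot: [179.1, 7.2, 102.5]
wrist_force: [0.5, -0.3, 0.2]
opening: 0.0298
grasp_force: 0.0
```

```bash
python3 - <<'E'
from h import *
o=get_obs();im=camera('wrist')
print(o['time'],o['ee_pos'],o['tcp_rot'],o['opening'],o['q'].round(1))
W=cam('wrist',o);m=mask(im,(12,60,130),(32,255,255));n,l,st,ce=cv2.connectedComponentsWithStats(m)
for i in range(1,n):
    if st[i,4]>40:
        r=cv2.minAreaRect(cv2.findNonZero((l==i).astype(np.uint8)));print(st[i],ce[i].round(1),onz(W,r[0],.107).round(4),[onz(W,q,.107)[:2].round(4).tolist() for q in cv2.boxPoints(r)])
cv2.imwrite('pics/w7.png',im[:,:,::-1])
E
```

```text
20.65 [0.56354641 0.11926489 0.24796394] [179.11662656   7.22953297 102.53914314] 0.02983599881559016 [15.5  8.3 15.3 96.5 -7.3 92.9]
[312 133   8  75 512] [315.2 171. ] [0.5629 0.1201 0.107 ] [[0.5516, 0.156], [0.5582, 0.1574], [0.5757, 0.08], [0.5683, 0.0784]]
[237 153   9   8  56] [241.2 156.5] [0.4873 0.1179 0.107 ] [[0.483, 0.1206], [0.4907, 0.1223], [0.4916, 0.1152], [0.4838, 0.1135]]
```

View pics/w7.png

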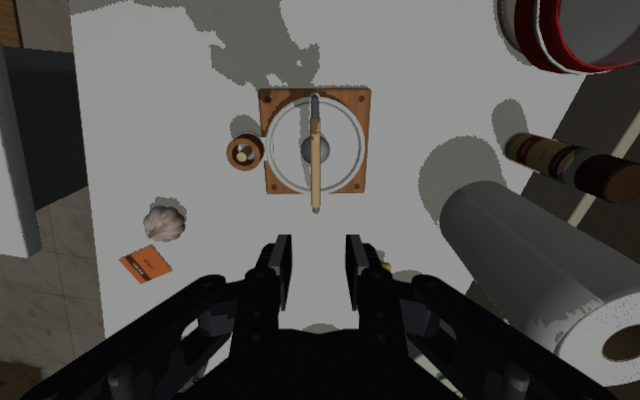

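The bar lies centred between the fingers in the view (column 315), with the ring still on its peg at (243,153). I descend and close.

servo_tool(
  moves=[
    [0, 0, -2, 0],
    [0, 0, -5, 0],
    [0, 0.1, -8, 0],
    [0, 0.1, -10, 0],
    [-0.05, 0.1, -12, 0],
    [-0.05, 0.1, -13.5, 0],
    [-0.05, 0.1, -15, 0],
    [-0.05, 0.1, -16, 0],
    [-0.05, 0.1, -16.6, 0],
    [-0.05, 0.1, -16.6, 0],
    [-0.05, 0.1, -16.6, 0],
    [-0.05, 0.1, -16.6, 0],
  ],
)

```text
time: 21.7
ee_pos: [0.5639, 0.1213, 0.0822]
tcp_rot: [179.1, 7.2, 102.6]
wrist_force: [-0.7, 1.0, 0.9]
opening: 0.0302
grasp_force: 0.0
```

servo_tool(
  moves=[
    [0, 0, 0, 0],
    [0, 0, 0, 0],
    [0, 0, 0, 0],
    [0, 0, 0, 0],
    [0, 0, 0, 0],
    [0, 0, 0, 0],
    [0, 0, 0, 0],
    [0, 0, 0, 0],
    [0, 0, 0, 0],
    [0, 0, 0, 0],
  ],
  claw=1,
  force=60,
)

```text
time: 22.53
ee_pos: [0.5638, 0.1214, 0.0815]
tcp_rot: [179.1, 7.2, 102.6]
wrist_force: [3.9, 2.1, 4.9]
opening: 0.0089
grasp_force: 61.0
```

servo_tool(
  moves=[
    [0, 0, 0.1, 0],
    [0, 0, 0.3, 0],
    [0, 0, 0.6, 0],
    [0, 0, 1, 0],
    [0, 0, 1.5, 0],
    [0, 0, 2.1, 0],
    [0, 0, 2.7, 0],
    [0, 0, 3.3, 0],
    [0, 0, 4, 0],
    [0, 0, 4.7, 0],
    [0, 0, 5.4, 0],
    [0, 0, 6.1, 0],
    [0, 0, 6.8, 0],
    [0, 0, 7.5, 0],
    [0, 0, 8.2, 0],
    [0, 0, 8.8, 0],
    [0, 0, 9.3, 0],
    [0, 0, 9.7, 0],
    [0, 0, 9.9, 0],
    [0, 0, 10, 0],
  ],
)

```text
time: 24.2
ee_pos: [0.5634, 0.1213, 0.1813]
tcp_rot: [179.2, 7.2, 102.6]
wrist_force: [0.0, 0.2, -5.7]
opening: 0.0088
grasp_force: 59.6
```

servo_tool(
  moves=[
    [0, 0, 0, 0],
    [0, 0, 0, 0],
    [0, 0, 0, 0],
    [0, 0, 0, 0],
    [0, 0, 0, 0],
    [0, 0, 0, 0],
  ],
)

```text
time: 24.7
ee_pos: [0.5633, 0.1213, 0.1809]
tcp_rot: [179.2, 7.2, 102.6]
wrist_force: [-0.2, -1.1, -5.6]
opening: 0.0088
grasp_force: 59.6
```

```bash
python3 - <<'E'
from h import *
o=get_obs();s=camera('side');im=camera('wrist')
print(o['time'],o['ee_pos'],o['tcp_rot'],o['opening'],o['q'].round(1),o['wrist_force'],o['torque'])
b=cv2.resize(s[110:230,240:400],(560,420),interpolation=3);cv2.imwrite('pics/c8.png',b[:,:,::-1]);cv2.imwrite('pics/w8.png',im[:,:,::-1])
E
```

```text
24.7 [0.56333407 0.12130059 0.18091657] [179.18841171   7.22059228 102.60940003] 0.008805224114801193 [15.7  7.2  6.7 89.  -7.3 93. ] [-0.18992435 -1.05068179 -5.61661472] [ 0.19033727  0.05460448 -0.00024149]
```

View pics/c8.png

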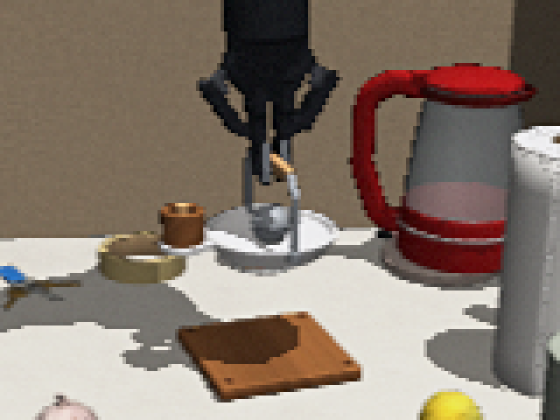

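The dish hangs level with the ball in the middle and the ring on its peg. I turn it a quarter turn slowly.

servo_tool(
  moves=[
    [0, 0, 0, 0.005],
    [0, 0, 0, 0.015],
    [0, 0, 0, 0.03],
    [0, 0, 0, 0.05],
    [0, 0, 0, 0.075],
    [0, 0, 0, 0.105],
    [0, 0, 0, 0.14],
    [0, 0, 0, 0.18],
    [0, 0, 0, 0.22],
    [0, 0, 0, 0.26],
    [0, 0, 0, 0.3],
    [0, 0, 0, 0.34],
    [0, 0, 0, 0.38],
    [0, 0, 0, 0.42],
    [0, 0, 0, 0.46],
    [0, 0, 0, 0.5],
    [0, 0, 0, 0.54],
    [0, 0, 0, 0.58],
    [0, 0, 0, 0.62],
    [0, 0, 0, 0.66],
  ],
)

```text
time: 26.47
ee_pos: [0.5633, 0.1213, 0.1811]
tcp_rot: [179.2, 7.2, 140.6]
wrist_force: [0.1, -0.9, -5.6]
opening: 0.0089
grasp_force: 59.6
```

servo_tool(
  moves=[
    [0, 0, 0, 0.04],
    [0, 0, 0, 0.08],
    [0, 0, 0, 0.12],
    [0, 0, 0, 0.16],
    [0, 0, 0, 0.2],
    [0, 0, 0, 0.24],
    [0, 0, 0, 0.28],
    [0, 0, 0, 0.32],
    [0, 0, 0, 0.36],
    [0, 0, 0, 0.4],
    [0, 0, 0, 0.44],
    [0, 0, 0, 0.48],
    [0, 0, 0, 0.52],
    [0, 0, 0, 0.56],
    [0, 0, 0, 0.6],
    [0, 0, 0, 0.64],
    [0, 0, 0, 0.68],
    [0, 0, 0, 0.72],
    [0, 0, 0, 0.755],
    [0, 0, 0, 0.785],
  ],
)

```text
time: 28.13
ee_pos: [0.5632, 0.1212, 0.181]
tcp_rot: [179.2, 7.2, -174.4]
wrist_force: [-0.3, 0.4, -6.2]
opening: 0.0089
grasp_force: 59.6
```

servo_tool(
  moves=[
    [0, 0, 0, 0.03],
    [0, 0, 0, 0.06],
    [0, 0, 0, 0.085],
    [0, 0, 0, 0.105],
    [0, 0, 0, 0.118],
    [0, 0, 0, 0.124],
    [0, 0, 0, 0.126],
    [0, 0, 0, 0.126],
    [0, 0, 0, 0.126],
    [0, 0, 0, 0.126],
    [0, 0, 0, 0.126],
    [0, 0, 0, 0.126],
    [0, 0, 0, 0.126],
    [0, 0, 0, 0.126],
    [0, 0, 0, 0.126],
    [0, 0, 0, 0.126],
    [0, 0, 0, 0.126],
    [0, 0, 0, 0.126],
  ],
)

```text
time: 29.63
ee_pos: [0.5634, 0.1213, 0.181]
tcp_rot: [179.2, 7.2, -167.4]
wrist_force: [0.0, -1.1, -5.4]
opening: 0.0092
grasp_force: 59.6
```

```bash
python3 - <<'E'
from h import *
o=get_obs();s=camera('side');im=camera('wrist')
print(o['time'],o['ee_pos'],o['tcp_rot'],o['opening'],o['qd'].round(1),o['wrist_force'],o['torque'],o['grasp_force'])
b=cv2.resize(s[110:230,240:400],(400,300),interpolation=3);a=cv2.resize(im,(480,300));cv2.imwrite('pics/c9.png',np.hstack([a[:,:400],b])[:,:,::-1])
E
```

```text
29.6333 [0.5633553  0.12130733 0.1809759 ] [ 179.17934064    7.21777062 -167.3796841 ] 0.009162605933230122 [ 0.1  0.  -0.   0.   0.1 -0.1] [ 0.00621012 -1.14804123 -5.44258732] [ 0.03598033  0.23745216 -0.00398271] 59.55224633216858
```

View pics/c9.png

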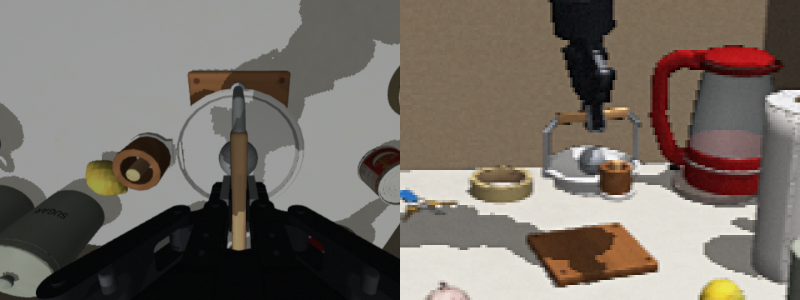

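The dish hangs level and at rest, turned 90°. The peg and ring point right and the ball sits under the bar.

```bash
python3 -c "
from workcell import *
print(job_done())"
```

```text
the job is handed in; nothing more can be done
None
```

I handed the job in at about 30 s of the 64 s allowed, and no verdict came back: the ring is on the peg, and the dish is held level about 10 cm above its board, turned 90° anticlockwise with the ball in the middle; on the way the arm drifted off when its last joint hit a limit, and I saw nothing knocked or moved.

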